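Seat the job card and hold the spring clip open over its edge

ROBOT

A 7-joint arm with a two-finger parallel gripper is mounted at the origin on the work surface. World frame = base frame: x ahead of the robot, y to its left, z up, the work surface at z = 0. Lengths are in m, angles in rad, forces in N, time in s.
With the tool pointing down it reaches from about 0.4 to 0.875 m from the base axis. Payload 19.3 kg.
Tool frame: the origin (TCP) lies between the finger pads; the fingertips stand bot.tcp_to_tips ahead of it and the grasp point (between the pads) is the TCP (bot.tcp_to_tips is the distance from the TCP to the fingertips, in m); z points along the fingers, y is the line along which they close (so a half turn about z gives the same grasp; the last joint's range is limited). The gripper opens to 85 mm and grips with 20 to 120 N. Pads are 22 mm wide; open, the fingers measure 114 mm over their backs; the gripper's body (76 mm by 85 mm) begins 54 mm behind the grasp point. The pads swing forward as they close: fully open they stand 13 mm farther back than shut.
Start: joints at [1.202, 0.521, -0.036, 1.599, 0.021, 1.021, -0.113], TCP at [0.184, -0.597, 0.224] pointing down, gripper open.
Joint ranges: [-2.91, 2.91], [-0.3, 2.13], [-1.5, 1.42], [0.17, 2.43], [-1.26, 4.41], [0.16, 1.93], [-2.52, 2.52]. Speed limits (rad/s): [1.89, 1.89, 2.39, 2.39, 3.01, 3.01, 3.01].

INTERFACE

Orientations are given as [roll, pitch, yaw] about the fixed x, y, z axes, in that order (R = Rz(yaw) Ry(pitch) Rx(roll)).
In Python, from workcell import telemetry, grab_frame, bot gives the robot as it stands. The module is installed in compiled form; this text tells all that it offers.
- The arm moves only by the shell command python3 -m crank 'ROWS' [FORCE]. ROWS is text: rows parted by semicolons, each of 7 numbers parted by spaces: the finger opening in m, from 0 to 0.0854, then the shift along the tool's x, y, z in m, then the turn, a rotation vector about the tool's x, y, z in degrees. A call has exactly 8 rows; each row shifts and turns the commanded pose from where the row before left it, along the tool's axes as they then stand; what a row does not reach is not made up. A row lasts 1/12 s, in which the tool goes at most 41.7 mm and 7.16 degrees, less where a joint would pass 70% of its speed; a pose out of reach is approached as far as the arm can. A call with a gripper value outside its range is refused whole. The fingers move at their own pace and stop on an object; FORCE is the grip in N (left out, the last holds). Time passes only in rows, so rows that do not move let the fingers close, or fill a call up. It gives the time, the measured TCP pose, the force, the opening and the grip force at its end, in the units of the state.
- telemetry.observe(): the state, without advancing time (a new reading comes with each control period).
- grab_frame(name): name is "scene" or "top"; returns a dict with "pixels" (420x560x3 uint8, red, green, blue), "depth" (420x560 float32, m along the optical axis (not along the pixel's ray), 0 where there is no reading), "vertical_fov" (degrees; the focal length in pixels is half the picture's height over the tangent of half this angle, whatever the lens; pixels are square), "cx", "cy" (the principal point, pixels), "R" (3x3) and "t" (3): a world point X has camera coordinates R X + t. Camera axes: x right, y down, z forward; pixel columns grow to the right and rows downward; lengths in m; the calibration is good to about 2 mm. A picture is of the moment at which its call begins.
- bot.job_done(): hands the job in; it is judged then, once.
The state is a dict: "clock": time; "qpos": joint angles; "qd": joint speeds; "joint_efforts": joint torques, N m; "position": TCP position; "tool_rot": TCP orientation; "force": force on the tool from outside, world axes, zero at the start; "moment": the same for the moment, N m; "grip_width": finger opening in m; "finger_force": force on a finger pad.
Only numpy, scipy, OpenCV 4.12 (cv2) and the standard library are available. Lean on these libraries where they do the work, as an engineer would, in place of code of your own. Each camera call takes 0.05 s, during which the arm holds its last target. There are 200 camera calls.

TASK

Press the white job card down until it sits fully home in its foot. Then pick up the black spring clip by its handles, squeeze it wide open and hold it gaping around the card's upright edge that faces the robot, about half-way up, with one jaw on each side and neither touching the card, ready for a sheet to be slipped in. Finish while still holding the clip there, open and still, and leave the other things on the bench where they are.

Things in the scene. Friction and masses are not known exactly. Their poses are not given: they have to be found in the camera images.
- stand: grey plastic foot screwed to the bench: base plate 150 x 80 x 5 mm with a slotted block 130 x 40 mm, 25 mm high, on it. Origin at the centre of the underside. Its x axis runs along the slot, away from the robot; z up. The white card stands in the slot, in the x-z plane.
- card (a joint): how far the white card still stands up from its seat, in m: 0 is fully home (its shoulders resting on the foot), at the start 0.008 to 0.016. It slides straight up and down with about 6 N of friction, stays where it is left, and has a hard stop at 0.
- card_press (a point): centre of the top of the card's thumb rest, the place to press down on: a flat top 60 mm along the card (x) and 12 mm across (y), 12 mm deep, in the middle of the card's upper edge. 100 mm above the bench when the card is home.
- card_edge (a point): middle of the card's upright edge that faces the robot, 58 mm from the thumb rest's centre. The white card is 116 mm long, 4 mm thick; when home this edge runs from 25 to 100 mm above the bench and this point is 62.5 mm above it. x points into the card (away from the robot), y square to its faces, z up.
- clip: black plastic spring clip, 36 mm high, about 90 mm long, 40 to 80 g, lying on its side, hinge upright. Origin on the hinge axis at the underside. While shut, x points along its centre line from handles to jaw tips; jaws reach 40 mm ahead of the hinge, handles 50 mm behind. The frame belongs to the +y half, so opening turns it by half the opening angle.
- clip_grip (a point): place to grasp, mid-way between the clip's two handles: 30 mm behind the hinge, 18 mm above the underside; axes as clip. Shut, the handles splay backwards, 43 mm over their outsides here, 52 mm at their ends. Squeezing (about 6 to 11 N here) opens the jaws; fully squeezed they are parallel, 25 mm over their outsides, at a stop, with the jaw tips 70 mm ahead of this place.
- clip_jaw (a joint): opening angle between the clip's halves, rad: 0 shut (jaw tips touching), 0.56 fully squeezed against its stop (jaw lips about 22 mm apart). A spring shuts it.
- clip_tip_a (a point): inner face of the jaw tip on the clip's +y side, half-way up the clip (18 mm above its underside), 40 mm ahead of the hinge
- clip_tip_b (a point): the same on the jaw tip of the -y side
- jar: small clear jar with a black lid, 44 mm across, 60 mm high, bystander; origin at the centre of its underside
- tape: roll of pale tape lying flat, 68 mm across, 22 mm high, bystander; origin at the centre of its underside
- bracket: small printed grey L-bracket, 50 x 30 x 46 mm, bystander; origin under its base plate
- sleeve: printed grey tube standing upright, 56 mm across, 70 mm high, bystander; origin at the centre of its underside
- spool: spool lying flat, 180 mm across, 60 mm high, bystander; origin at the centre of its underside
- spray: slim clear bottle with a white cap, 40 mm across, 120 mm high, bystander; origin at the centre of its underside
Not all that is in view belongs to the job. Leave any brown or pink look-alike of the stand alone.

How it is judged:
On the way, in this order (a step that is already met when the one before it is completed fails the run):
1. the card is pressed fully home in its foot (value of joint card below 0.003 m), for 0.2 s.
2. the clip is squeezed open in the fingers and lifted off the bench (value of joint clip_jaw above 0.38 rad and height (world z) of clip_tip_a above 0.035 m and contact force between clip and the fingers above 2 N), for 0.2 s.
At the end, for the whole second after the job is handed in: Card home (within 3 mm). Clip held by the fingers only, level (17 deg), still, open over 0.38 rad, tips on opposite sides of the card, each 5.5 mm or more from its middle plane, 5 to 32 mm past the near edge, within 22 mm of half-way up, touching nothing but the fingers (value of joint card below 0.003 m and value of joint clip_jaw above 0.38 rad and x of clip_tip_a in the frame of card_edge between 0.005 and 0.032 m and x of clip_tip_b in the frame of card_edge between 0.005 and 0.032 m and z of clip_tip_a in the frame of card_edge between -0.022 and 0.022 m and ((y of clip_tip_a in the frame of card_edge above 0.0055 m and y of clip_tip_b in the frame of card_edge below -0.0055 m) or (y of clip_tip_b in the frame of card_edge above 0.0055 m and y of clip_tip_a in the frame of card_edge below -0.0055 m)) and angle between clip's own z axis and vertical below 0.3 rad and contact force between clip and the fingers above 2 N and contact force between clip and stand below 0.2 N and linear speed of clip below 0.03 m/s and contact force between clip and jar below 0.2 N and contact force between clip and tape below 0.2 N and contact force between clip and bracket below 0.2 N and contact force between clip and sleeve below 0.2 N and contact force between clip and spool below 0.2 N and contact force between clip and spray below 0.2 N); the arm keeps its last pose, push and grip.
It fails at once if a bystander is moved more than 40 mm (distance of any of jar, tape, bracket, sleeve, spool, spray from where it was at the start of the episode above 0.04 m).
It also fails if it takes over 51 s, if anything falls off the work surface, if the arm or the gripper's body presses on something with over 40 N, if the wrist force passes 120 N, or if a joint passes its speed limit or range.

## Working session

There is one attempt and no reset: what is moved stays moved. The work goes in short steps, Python scripts to look and compute and a shell command to move; the robot and the scene stay as the last step left them, time stands still between calls to the robot, and variables do not carry over. Pictures are saved under pics/ and viewed, at most 13 in all, crops included, and the job is handed in when it is done.

```bash
mkdir -p pics
cat > h.py <<'E'
import numpy as np,cv2
from workcell import telemetry,grab_frame,bot
def cloud(f):
    d=f["depth"];h,w=d.shape;F=h/2/np.tan(np.radians(f["vertical_fov"])/2)
    v,u=np.mgrid[:h,:w]
    P=np.stack([(u-f["cx"])/F*d,(v-f["cy"])/F*d,d],-1)
    return (P-f["t"])@f["R"]
def proj(f,X):
    h=f["depth"].shape[0];F=h/2/np.tan(np.radians(f["vertical_fov"])/2)
    c=np.asarray(X)@f["R"].T+f["t"];return c[...,:2]/c[...,2:]*F+[f["cx"],f["cy"]]
E
python3 - <<'E'
from h import *
for n in("scene","top"):
    f=grab_frame(n);cv2.imwrite(f"pics/{n}0.png",f["pixels"][...,::-1]);np.save(n+"0.npy",f,allow_pickle=True)
    print(n,f["R"].round(3).tolist(),f["t"],f["vertical_fov"],f["cx"],f["cy"])
print(telemetry.observe(),bot.tcp_to_tips)
E
```

```text
scene [[-0.043, 0.999, 0.01], [0.657, 0.035, -0.753], [-0.752, -0.026, -0.658]] [ 0.03003751 -0.26125133  1.59394955] 56.416994032219975 276.89938620579767 211.63801230564803
top [[0.017, -1.0, 0.025], [-0.994, -0.019, -0.104], [0.104, -0.023, -0.994]] [-0.02633147  0.50285848  1.62796594] 42.816568897268816 281.1561289945145 217.26060418766994
{'clock': 0.1, 'qpos': array([ 1.20178772,  0.5219789 , -0.03630041,  1.59994351,  0.0211975 ,
        1.02111842, -0.11278604]), 'qd': array([-1.18876008e-03, -1.12255123e-03, -4.06462217e-04, -8.76086315e-04,
       -2.26434020e-03,  2.31047314e-05, -7.42147204e-04]), 'joint_efforts': array([ 4.67274818e-03, -9.28479838e+01,  1.98403940e+00, -3.70535374e+01,
        1.81723834e-02,  5.28149088e-03,  3.62998804e-06]), 'position': array([ 0.18384776, -0.59701857,  0.22397102]), 'tool_rot': array([-3.14053281e+00,  8.63624428e-05,  2.98786754e-01]), 'force': array([-0.06094041,  0.44896641, -0.86297989]), 'moment': array([-0.03634518, -0.0928361 , -0.01781018]), 'finger_force': 0.0, 'grip_width': 0.08527112371551657} 0.019
```

View pics/scene0.png

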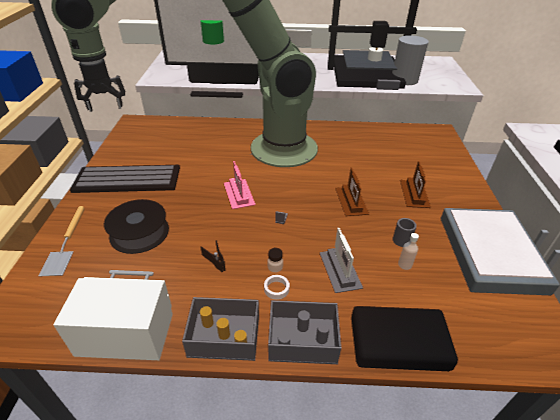

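View pics/top0.png

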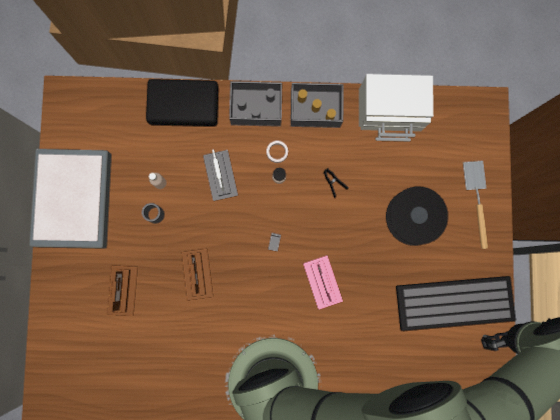

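The scene picture shows the grey stand with the white card at about (342,262), and the clip at (213,257). In the top picture the stand is at (220,175), the clip at (334,182) with its arms pointing right and down, the jar at (279,175) and the tape at (277,151).

Run:
```python
from h import *
f=np.load("top0.npy",allow_pickle=True).item();P=cloud(f)
def box(n,u0,u1,v0,v1,z0,z1):
    Q=P[v0:v1,u0:u1].reshape(-1,3);Q=Q[(Q[:,2]>z0)&(Q[:,2]<z1)]
    r=cv2.minAreaRect((Q[:,:2]*1000).astype(np.float32))
    e=np.linalg.eigh(np.cov(Q[:,:2].T))[1][:,1]
    print(n,len(Q),Q.mean(0).round(4),"zmax",np.percentile(Q[:,2],[50,95]).round(4),"rect",np.round(r[0],1),np.round(r[1],1),"ax deg",np.degrees(np.arctan2(e[1],e[0])).round(1))
box("block",195,245,140,210,.015,.035)
box("base",195,245,140,210,.003,.012)
box("cardtop",195,245,140,210,.09,.14)
box("card",195,245,140,210,.04,.14)
box("clip",315,352,160,205,.02,.06)
box("jar",265,293,160,190,.03,.08)
box("tape",260,295,135,168,.01,.03)
c=f["pixels"][130:220,180:360]
cv2.imwrite("pics/c0.png",cv2.resize(c,None,fx=4.4,fy=4.4,interpolation=cv2.INTER_CUBIC)[...,::-1])
```

```text
block 407 [0.6324 0.1743 0.0247] zmax [0.0251 0.0309] rect [636.3 177.8] [133.8  55.7] ax deg -166.7
base 1040 [0.6331 0.1793 0.006 ] zmax [0.0055 0.0102] rect [637.7 179. ] [221. 155.] ax deg -176.3
cardtop 120 [0.6341 0.1753 0.1118] zmax [0.1122 0.1181] rect [634.5 175.5] [115.6  11.9] ax deg -166.0
card 135 [0.632  0.1746 0.1067] zmax [0.1118 0.1181] rect [634.5 175.5] [115.6  11.9] ax deg -166.0
clip 140 [ 0.621  -0.1777  0.0325] zmax [0.0326 0.0413] rect [ 620.2 -178.1] [88.8 50.4] ax deg -144.5
jar 159 [ 0.6305 -0.0083  0.0562] zmax [0.0593 0.0656] rect [632.3  -7.4] [39.  39.6] ax deg 150.5
tape 173 [ 0.7115 -0.0008  0.0205] zmax [0.0206 0.0272] rect [720.  -1.] [65.9 95.2] ax deg 159.9
```

View pics/c0.png

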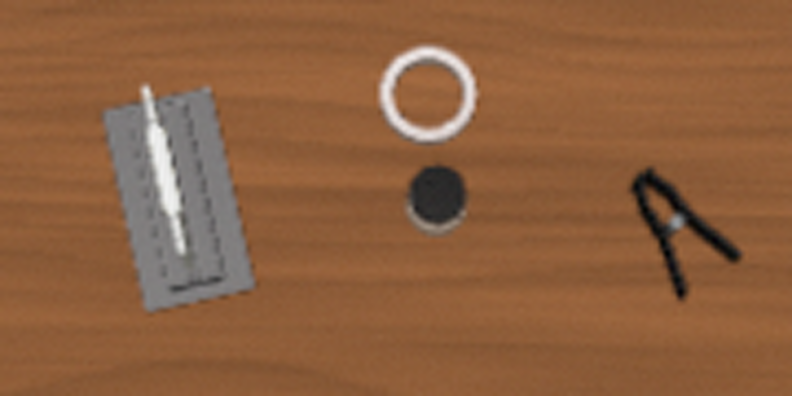

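The crop shows the card running from (148,90) to (183,252). The clip's jaw tips are at (645,175), its hinge at (677,222) and its handle ends at (735,257) and (682,293), so its yaw is about 35°. I'll set out for the card first with the fingers closed.

```bash
python3 -m crank '0 .029 -.0265 0 0 0 0;0 .029 -.0265 0 0 0 0;0 .029 -.0265 0 0 0 0;0 .029 -.0265 0 0 0 0;0 .029 -.0265 0 0 0 0;0 .029 -.0265 0 0 0 0;0 .029 -.0265 0 0 0 0;0 .029 -.0265 0 0 0 0' 30
```

```text
clock: 0.77
position: [0.3437, -0.3246, 0.2245]
tool_rot: [-3.142, 0.0, 0.299]
force: [1.9, -1.1, 0.3]
grip_width: 0.0002
finger_force: 0.0
```

```bash
for i in 1; do python3 -m crank '0 .0266 -.0246 0 0 0 0;0 .0266 -.0246 0 0 0 0;0 .0266 -.0246 0 0 0 0;0 .0266 -.0246 0 0 0 0;0 .0266 -.0246 0 0 0 0;0 .0266 -.0246 0 0 0 0;0 .0266 -.0246 0 0 0 0;0 .0266 -.0246 0 0 0 0'; python3 -m crank '0 .0266 -.0246 0 0 0 0;0 .0266 -.0246 0 0 0 0;0 .0266 -.0246 0 0 0 0;0 .0266 -.0246 0 0 0 0;0 .0266 -.0246 0 0 0 0;0 .0266 -.0246 .02 0 0 0;0 .0266 -.0246 .02 0 0 0;0 .0266 -.0246 .02 0 0 3.1'; done
```

```text
clock: 1.43
position: [0.4892, -0.074, 0.2245]
tool_rot: [-3.142, 0.0, 0.299]
force: [0.0, -1.0, -0.9]
grip_width: -0.0
finger_force: 0.0
clock: 2.1
position: [0.6348, 0.1765, 0.1634]
tool_rot: [3.141, 0.0, 0.245]
force: [-0.2, -1.3, 0.6]
grip_width: -0.0
finger_force: 0.0
```

```bash
python3 -m crank '0 0 .001 .008 0 0 0;0 0 0 .008 0 0 0;0 0 0 .005 0 0 0;0 0 0 .003 0 0 0;0 0 0 .003 0 0 0;0 0 0 .002 0 0 0;0 0 0 .002 0 0 0;0 0 0 0 0 0 0'; python3 -c "
from h import *
f=grab_frame('scene');cv2.imwrite('pics/s1.png',cv2.resize(f['pixels'][190:310,270:430],None,fx=5,fy=5)[...,::-1])"
```

```text
clock: 2.77
position: [0.6345, 0.1737, 0.1336]
tool_rot: [3.142, -0.0, 0.244]
force: [1.8, 0.1, 0.3]
grip_width: -0.0002
finger_force: 0.0
```

View pics/s1.png

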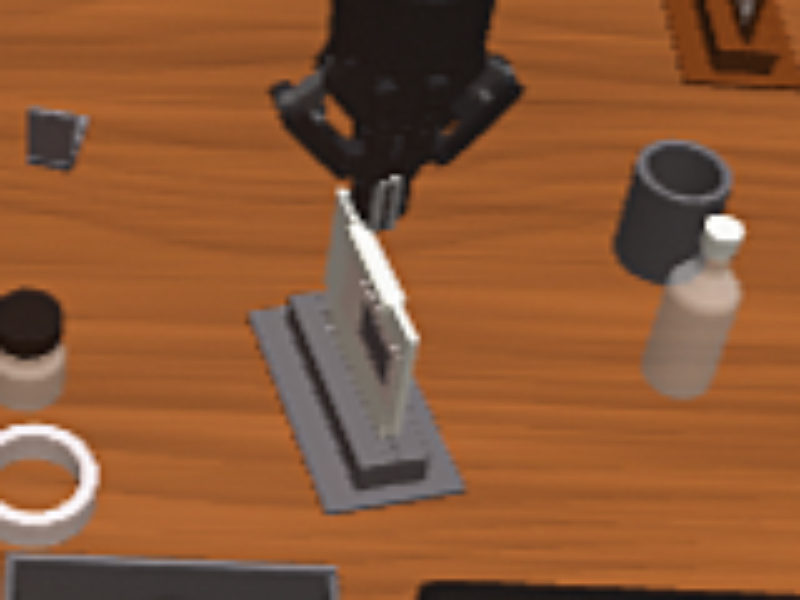

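The fingertips at crop (385,222) sit a little above and beyond the thumb rest, which is centred near (380,265). I'll check this numerically.

Run:
```python
from h import *
f=grab_frame('scene');P=cloud(f)
o=np.array([270,190])
for n,X in dict(tip=[.6345,.1737,.1146],rest=[.6345,.1755,.112],rest0=[.6345,.1755,.1]).items(): print(n,((proj(f,X)-o)*5).round())
f0=np.load("scene0.npy",allow_pickle=True).item();P0=cloud(f0)
for(a,b) in[(385,215),(380,220),(375,265),(385,270),(345,200),(360,240),(395,290),(400,300),(410,340)]:
    u,v=270+a//5,190+b//5; print((a,b),P[v,u].round(4),P0[v,u].round(4))
Q=P0[225:280,325:365].reshape(-1,3);c=f0["pixels"][225:280,325:365].reshape(-1,3)
m=(Q[:,2]>.1)&(Q[:,2]<.14)&(c.min(1)>120);Q=Q[m]
r=cv2.minAreaRect((Q[:,:2]*1000).astype(np.float32));print(m.sum(),Q.mean(0),np.percentile(Q,[2,98],0),r)
```

```text
tip [370. 251.]
rest [373. 255.]
rest0 [370. 270.]
(385, 215) [0.6435 0.1763 0.1501] [ 0.4856  0.2101 -0.0019]
(380, 220) [0.6455 0.1738 0.1484] [0.4929 0.206  0.0007]
(375, 265) [0.6408 0.1763 0.1107] [0.6409 0.1763 0.1108]
(385, 270) [0.6461 0.1808 0.1126] [0.6443 0.1812 0.1108]
(345, 200) [0.5936 0.1639 0.1124] [0.5921 0.1642 0.111 ]
(360, 240) [0.6242 0.1696 0.1124] [0.624  0.1696 0.1122]
(395, 290) [0.6596 0.1849 0.1118] [0.6562 0.1857 0.1083]
(400, 300) [0.6632 0.1876 0.1082] [0.6629 0.1877 0.1079]
(410, 340) [0.6936 0.1893 0.1111] [0.6935 0.1893 0.111 ]
108 [0.64179379 0.17542657 0.1113551 ] [[0.58978015 0.16177409 0.10593519]
 [0.69246046 0.18930912 0.1146654 ]] ((638.6299438476562, 175.4144744873047), (115.35845184326172, 13.190210342407227), 13.14902114868164)
```

```bash
python3 -m crank '0 .002 -.0015 .002 0 0 0;0 0 0 .001 0 0 0;0 0 0 .001 0 0 0;0 0 0 .001 0 0 0;0 0 0 .001 0 0 0;0 0 0 0 0 0 0;0 0 0 0 0 0 0;0 0 0 0 0 0 0'
```

```text
clock: 3.53
position: [0.636, 0.176, 0.1275]
tool_rot: [-3.142, -0.0, 0.245]
force: [-0.5, -0.3, -0.5]
grip_width: 0.0001
finger_force: 0.0
```

```bash
python3 -m crank '0 0 0 .001 0 0 0;0 0 0 .001 0 0 0;0 0 0 .001 0 0 0;0 0 0 .001 0 0 0;0 0 0 .001 0 0 0;0 0 0 .001 0 0 0;0 0 0 0 0 0 0;0 0 0 0 0 0 0'
python3 - <<'E'
from h import *
f=grab_frame('scene');P=cloud(f)
Q=P[210:285,325:365].reshape(-1,3);c=f["pixels"][210:285,325:365].reshape(-1,3)
m=(Q[:,2]>.1)&(Q[:,2]<.14)&(c.min(1)>120);print(m.sum(),Q[m].mean(0))
for v in range(226,245,2): print(v,[P[v,u].round(3).tolist() for u in (344,347,350)],f["pixels"][v,347])
E
```

```text
clock: 4.2
position: [0.636, 0.176, 0.1214]
tool_rot: [-3.142, 0.0, 0.245]
force: [0.8, 0.3, -0.1]
grip_width: -0.0001
finger_force: 0.0
86 [0.65172742 0.17717073 0.11180624]
226 [[0.652, 0.164, 0.182], [0.648, 0.172, 0.179], [0.649, 0.18, 0.18]] [33 26 23]
228 [[0.649, 0.165, 0.173], [0.647, 0.173, 0.171], [0.647, 0.181, 0.172]] [31 24 21]
230 [[0.652, 0.166, 0.169], [0.647, 0.174, 0.164], [0.647, 0.182, 0.165]] [79 76 73]
232 [[0.643, 0.168, 0.153], [0.648, 0.175, 0.158], [0.642, 0.184, 0.153]] [66 61 58]
234 [[0.645, 0.169, 0.148], [0.644, 0.177, 0.147], [0.639, 0.185, 0.143]] [45 38 36]
236 [[0.648, 0.169, 0.143], [0.648, 0.177, 0.143], [0.64, 0.186, 0.136]] [41 34 30]
238 [[0.648, 0.17, 0.136], [0.646, 0.178, 0.135], [0.51, 0.217, 0.001]] [54 51 52]
240 [[0.629, 0.175, 0.11], [0.519, 0.207, 0.0], [0.516, 0.217, -0.002]] [144  70  21]
242 [[0.641, 0.173, 0.114], [0.527, 0.206, 0.0], [0.524, 0.216, -0.003]] [216 193 185]
244 [[0.645, 0.173, 0.111], [0.645, 0.181, 0.111], [0.535, 0.214, 0.0]] [252 255 255]
```

```bash
python3 -m crank '0 0 0 .002 0 0 0;0 0 0 .002 0 0 0;0 0 0 .002 0 0 0;0 0 0 .002 0 0 0;0 0 0 .002 0 0 0;0 0 0 .002 0 0 0;0 0 0 .001 0 0 0;0 0 0 0 0 0 0';  python3 - <<'E'
from h import *
f=grab_frame('scene');P=cloud(f)
cv2.imwrite('pics/s2.png',cv2.resize(f['pixels'][190:310,270:430],None,fx=5,fy=5)[...,::-1])
for v in range(230,250,2): print(v,[P[v,u].round(3).tolist() for u in (344,347,350)],f["pixels"][v,347])
E
```

```text
clock: 4.92
position: [0.6359, 0.1759, 0.1082]
tool_rot: [3.142, 0.0, 0.245]
force: [-0.0, -0.1, 0.7]
grip_width: 0.0001
finger_force: 0.0
230 [[0.651, 0.166, 0.167], [1.372, 0.02, 0.852], [0.649, 0.181, 0.166]] [30 22 19]
232 [[0.65, 0.167, 0.16], [0.641, 0.176, 0.151], [0.647, 0.183, 0.157]] [24 16 14]
234 [[0.647, 0.168, 0.15], [0.648, 0.176, 0.151], [0.639, 0.185, 0.143]] [60 53 50]
236 [[0.649, 0.169, 0.144], [0.647, 0.177, 0.143], [0.642, 0.186, 0.138]] [41 33 29]
238 [[0.65, 0.17, 0.138], [0.649, 0.177, 0.138], [0.639, 0.187, 0.128]] [59 54 51]
240 [[0.647, 0.171, 0.128], [0.648, 0.179, 0.129], [1.372, 0.02, 0.852]] [76 73 71]
242 [[0.647, 0.172, 0.12], [0.645, 0.18, 0.119], [0.526, 0.215, -0.001]] [68 70 72]
244 [[0.643, 0.174, 0.109], [0.643, 0.182, 0.109], [0.533, 0.215, -0.002]] [255 255 255]
246 [[0.654, 0.172, 0.113], [0.65, 0.181, 0.109], [0.541, 0.214, -0.002]] [249 250 248]
248 [[0.654, 0.173, 0.105], [0.661, 0.179, 0.113], [0.55, 0.213, -0.002]] [251 251 250]
```

View pics/s2.png

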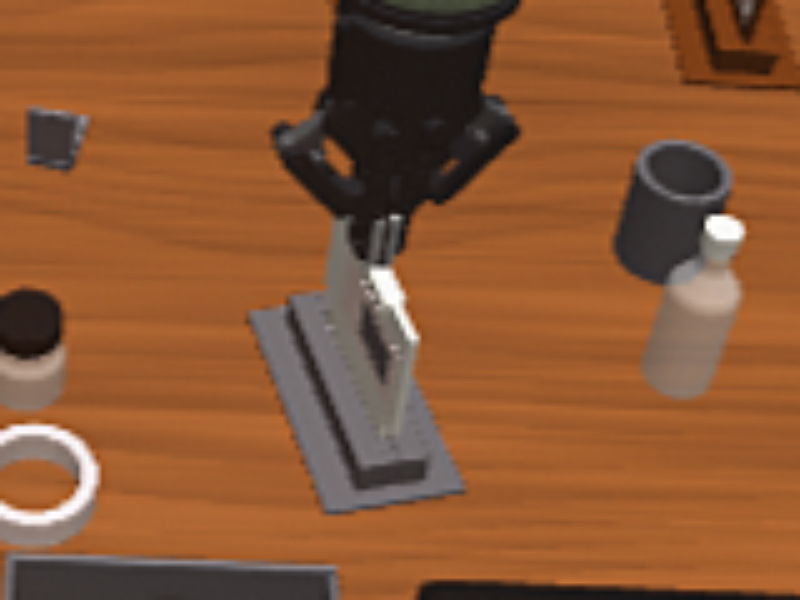

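The fingertips at crop (380,258) are just above the thumb rest, which starts near (375,268). I'll continue down.

```bash
python3 -m crank '0 0 0 .001 0 0 0;0 0 0 .001 0 0 0;0 0 0 .001 0 0 0;0 0 0 .001 0 0 0;0 0 0 .001 0 0 0;0 0 0 .001 0 0 0;0 0 0 .001 0 0 0;0 0 0 0 0 0 0'
```

```text
clock: 5.63
position: [0.6361, 0.176, 0.1013]
tool_rot: [-3.142, -0.0, 0.245]
force: [-0.2, -0.3, 1.4]
grip_width: -0.0001
finger_force: 0.7
```

```bash
python3 -m crank '0 0 0 .001 0 0 0;0 0 0 .001 0 0 0;0 0 0 .001 0 0 0;0 0 0 .001 0 0 0;0 0 0 .001 0 0 0;0 0 0 0 0 0 0;0 0 0 0 0 0 0;0 0 0 0 0 0 0'
python3 - <<'E'
from h import *
f=grab_frame('scene');P=cloud(f)
Q=P[225:285,330:365].reshape(-1,3);c=f["pixels"][225:285,330:365].reshape(-1,3)
m=(Q[:,2]>.085)&(Q[:,2]<.14)&(c.min(1)>120)&(Q[:,0]>.67);print(m.sum(),np.percentile(Q[m],[50,90],0))
E
```

```text
clock: 6.3
position: [0.6358, 0.176, 0.0963]
tool_rot: [-3.142, 0.0, 0.245]
force: [0.1, -0.3, 1.0]
grip_width: 0.0
finger_force: 0.3
19 [[0.68284566 0.18666368 0.10158986]
 [0.69300574 0.19032339 0.10279284]]
```

```bash
python3 -m crank '0 0 0 .001 0 0 0;0 0 0 .001 0 0 0;0 0 0 .001 0 0 0;0 0 0 .0005 0 0 0;0 0 0 0 0 0 0;0 0 0 0 0 0 0;0 0 0 0 0 0 0;0 0 0 0 0 0 0'
python3 - <<'E'
from h import *
f=grab_frame('scene');P=cloud(f)
Q=P[225:285,330:365].reshape(-1,3);c=f["pixels"][225:285,330:365].reshape(-1,3)
m=(Q[:,2]>.085)&(Q[:,2]<.14)&(c.min(1)>120)&(Q[:,0]>.67);print(m.sum(),np.percentile(Q[m],[50,90],0))
E
```

```text
clock: 7.02
position: [0.6359, 0.176, 0.0933]
tool_rot: [3.142, 0.0, 0.245]
force: [-3.9, -0.7, 10.2]
grip_width: -0.0002
finger_force: 4.7
19 [[0.68567864 0.18690769 0.09856209]
 [0.69394565 0.18987478 0.09986985]]
```

```bash
python3 -m crank '0 0 0 .0005 0 0 0;0 0 0 .0005 0 0 0;0 0 0 0 0 0 0;0 0 0 0 0 0 0;0 0 0 0 0 0 0;0 0 0 0 0 0 0;0 0 0 0 0 0 0;0 0 0 0 0 0 0'
```

```text
clock: 7.73
position: [0.636, 0.176, 0.0931]
tool_rot: [3.141, -0.0, 0.245]
force: [-8.1, -2.4, 22.1]
grip_width: 0.0001
finger_force: 10.9
```

Card is home (22 N against the stop, top at 0.100). I'll lift and go over the clip.

```bash
python3 -m crank '0 0 0 -.03 0 0 0;0 0 0 -.03 0 0 0;.0854 -.0113 .0317 0 0 0 0;.0854 -.0113 .0317 0 0 0 0;.0854 -.0113 .0317 0 0 0 0;.0854 -.0113 .0317 0 0 0 0;.0854 -.0113 .0317 0 0 0 0;.0854 -.0113 .0317 0 0 0 0'; python3 -m crank '.0854 -.0113 .0317 0 0 0 0;.0854 -.0113 .0317 0 0 0 0;.0854 -.0113 .0317 0 0 0 0;.0854 -.0113 .0317 0 0 0 0;.0854 -.0113 .0317 0 0 0 0;.0854 0 0 0 0 0 -7;.0854 0 0 0 0 0 -7;.0854 0 0 0 0 0 -7'
python3 - <<'E'
from h import *
def show(n,Q,lo=.022,hi=.045):
    Q=Q[(Q[:,2]>lo)&(Q[:,2]<hi)]
    r=cv2.minAreaRect((Q[:,:2]*1000).astype(np.float32));print(n,len(Q),r,np.percentile(Q[:,2],95))
f=np.load("scene0.npy",allow_pickle=True).item();P=cloud(f)
m=f["pixels"].max(2)<90
show("scene",P[235:280,190:235][m[235:280,190:235]])
f=np.load("top0.npy",allow_pickle=True).item();P=cloud(f);m=f["pixels"].max(2)<90
show("top",P[160:205,315:355][m[160:205,315:355]])
f=grab_frame("scene");P=cloud(f)
cv2.imwrite('pics/s3.png',cv2.resize(f['pixels'][200:290,160:280],None,fx=6,fy=6)[...,::-1])
# card check
Q=P[225:285,330:365].reshape(-1,3);c=f["pixels"][225:285,330:365].reshape(-1,3)
k=(Q[:,2]>.085)&(Q[:,2]<.14)&(c.min(1)>120);print(np.percentile(Q[k],[10,50,90],0),cv2.minAreaRect((Q[k][:,:2]*1000).astype(np.float32)))
E
```

```text
clock: 8.4
position: [0.6158, -0.0266, 0.1518]
tool_rot: [-3.142, 0.0, 0.245]
force: [0.2, -0.5, -0.2]
grip_width: 0.0723
finger_force: 0.0
clock: 9.07
position: [0.5996, -0.1931, 0.1517]
tool_rot: [-3.141, 0.0, 0.616]
force: [1.1, -0.6, -0.2]
grip_width: 0.0855
finger_force: 0.0
scene 145 ((627.9803466796875, -181.23635864257812), (84.84371948242188, 47.72651290893555), 31.612924575805664) 0.03729509196979301
top 106 ((618.5023193359375, -175.1754913330078), (87.18678283691406, 47.993587493896484), 38.08880615234375) 0.040963460849451835
[[0.60869125 0.16567627 0.09631948]
 [0.64324858 0.17576929 0.09881764]
 [0.67872305 0.18585482 0.10043412]] ((638.3345947265625, 174.7359161376953), (114.49900817871094, 12.26354694366455), 15.569347381591797)
```

View pics/s3.png

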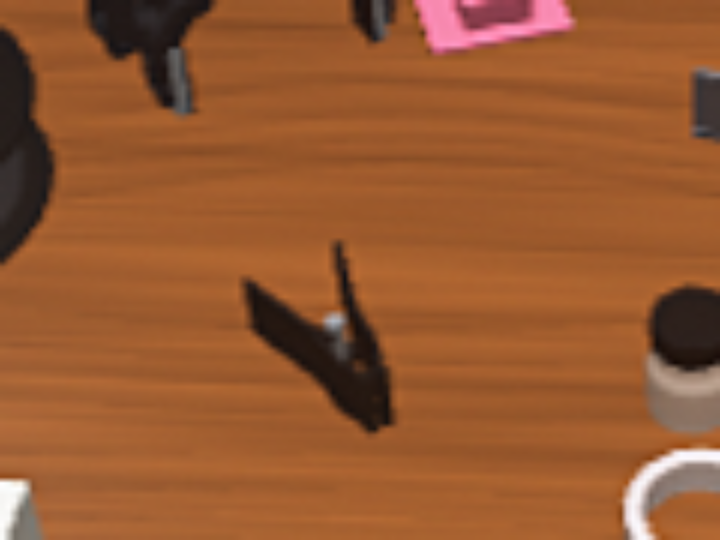

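The open fingers' tips are at crop (180,112) and (378,40). The clip's handle tops are at (245,283) and (338,243), with the jaw tips at (383,425). I'll intersect these rays with the z=0.036 plane.

Run:
```python
from h import *
def ray(f,uv,z):
    F=210/np.tan(np.radians(f["vertical_fov"])/2);R,t=f["R"],f["t"]
    d=np.array([(uv[0]-f["cx"])/F,(uv[1]-f["cy"])/F,1])@R;o=-t@R
    return o+d*(z-o[2])/d[2]
def rep(n,h1,h2,j):
    m=(h1+h2)/2;v=j-m;print(n,"h",h1[:2].round(4),h2[:2].round(4),"tip",j[:2].round(4),"yaw",np.degrees(np.arctan2(v[1],v[0])).round(1),"len",np.linalg.norm(v),"splay",np.linalg.norm(h1-h2),"grip",(j-v/np.linalg.norm(v)*.07)[:2],(m+v/np.linalg.norm(v)*.02)[:2])
f=np.load("scene0.npy",allow_pickle=True).item()
g=lambda c:ray(f,(160+c[0]/6,200+c[1]/6),.036)
rep("scene",g((247,283)),g((338,243)),g((384,400)))
f=np.load("top0.npy",allow_pickle=True).item()
g=lambda c:ray(f,(180+c[0]/4.4,130+c[1]/4.4),.036)
rep("top",g((738,258)),g((682,295)),g((645,173)))
f=grab_frame("scene");P=cloud(f)
for v in range(205,222): print(v,[(P[v,u].round(3).tolist(),f["pixels"][v,u,0]) for u in(188,190)])
```

```text
scene h [ 0.6053 -0.2215] [ 0.5765 -0.1825] tip [ 0.6746 -0.1458] yaw 33.9 len 0.10077582523653099 splay 0.04850118466170933 grip [ 0.61648284 -0.18486036] [ 0.60753617 -0.19086665]
top h [ 0.5954 -0.2217] [ 0.5683 -0.1824] tip [ 0.6547 -0.1556] yaw 32.5 len 0.0863961662089737 splay 0.04779367008250097 grip [ 0.59568256 -0.19324161] [ 0.59872175 -0.19130488]
205 [([0.637, -0.227, 0.22], np.uint8(31)), ([0.636, -0.222, 0.22], np.uint8(16))]
206 [([0.636, -0.227, 0.217], np.uint8(34)), ([0.385, -0.305, -0.001], np.uint8(90))]
207 [([0.638, -0.227, 0.215], np.uint8(25)), ([0.389, -0.305, -0.001], np.uint8(128))]
208 [([0.638, -0.228, 0.211], np.uint8(45)), ([0.635, -0.224, 0.209], np.uint8(140))]
209 [([0.637, -0.229, 0.207], np.uint8(101)), ([0.635, -0.224, 0.205], np.uint8(77))]
210 [([0.638, -0.229, 0.205], np.uint8(79)), ([0.636, -0.224, 0.204], np.uint8(63))]
211 [([0.635, -0.23, 0.199], np.uint8(77)), ([0.634, -0.226, 0.198], np.uint8(64))]
212 [([0.637, -0.23, 0.197], np.uint8(62)), ([0.636, -0.225, 0.196], np.uint8(79))]
213 [([0.636, -0.231, 0.193], np.uint8(53)), ([0.636, -0.226, 0.193], np.uint8(96))]
214 [([0.634, -0.232, 0.188], np.uint8(45)), ([0.637, -0.226, 0.19], np.uint8(101))]
215 [([0.636, -0.232, 0.186], np.uint8(35)), ([0.636, -0.227, 0.186], np.uint8(100))]
216 [([0.634, -0.233, 0.18], np.uint8(23)), ([0.635, -0.227, 0.182], np.uint8(100))]
217 [([0.632, -0.234, 0.176], np.uint8(11)), ([0.637, -0.227, 0.18], np.uint8(89))]
218 [([0.445, -0.299, 0.0], np.uint8(132)), ([0.637, -0.228, 0.176], np.uint8(86))]
219 [([0.448, -0.299, -0.002], np.uint8(171)), ([0.449, -0.292, -0.0], np.uint8(110))]
220 [([0.454, -0.297, -0.0], np.uint8(171)), ([0.456, -0.29, 0.002], np.uint8(165))]
221 [([0.459, -0.296, -0.001], np.uint8(155)), ([0.459, -0.289, 0.001], np.uint8(156))]
```

```bash
python3 -m crank '.07 .003 0 .02 0 0 1.3;.07 0 0 .02 0 0 0;.07 0 0 .02 0 0 0;.07 0 0 .02 0 0 0;.07 0 0 .02 0 0 0;.07 0 0 .02 0 0 0;.07 0 0 .01 0 0 0;.07 0 0 0 0 0 0'
python3 - <<'E'
from h import *
f=grab_frame('scene');P=cloud(f)
cv2.imwrite('pics/s4.png',cv2.resize(f['pixels'][200:290,160:280],None,fx=6,fy=6)[...,::-1])
m=(P[...,2]>.01)&(P[...,2]<.1);v,u=np.where(m[200:290,160:232]);Q=P[200:290,160:232][v,u]
s=np.argsort(Q[:,1])[:12];print(np.c_[u[s]+160,v[s]+200,Q[s].round(3)*1000])
E
```

```text
clock: 9.83
position: [0.6011, -0.1902, 0.0199]
tool_rot: [-3.139, 0.002, 0.586]
force: [-0.5, -0.8, 0.5]
grip_width: 0.0701
finger_force: 0.0
[[ 160.  206.  457. -376.   58.]
 [ 160.  205.  456. -376.   61.]
 [ 160.  207.  464. -374.   60.]
 [ 160.  208.  466. -374.   57.]
 [ 160.  210.  473. -373.   55.]
 [ 161.  208.  462. -372.   54.]
 [ 161.  207.  461. -372.   57.]
 [ 160.  209.  473. -372.   59.]
 [ 161.  206.  462. -371.   62.]
 [ 161.  209.  471. -369.   58.]
 [ 162.  207.  461. -369.   57.]
 [ 160.  211.  483. -369.   60.]]
```

View pics/s4.png

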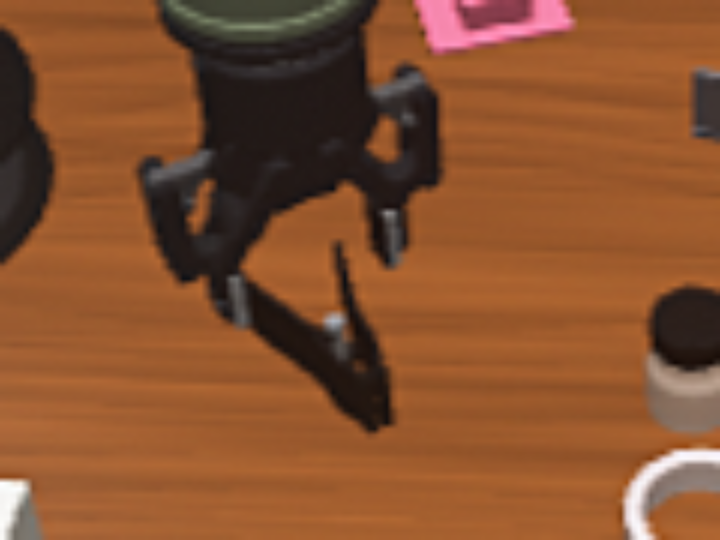

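The open fingers straddle the handles, with tips at (240,325) and (392,262). I'll descend the rest of the way and squeeze.

```bash
python3 -m crank '.07 .003 0 .008 0 0 0;.07 0 0 .008 0 0 0;.07 0 0 .006 0 0 0;.07 0 0 .002 0 0 0;.05 0 0 0 0 0 0;.05 0 0 0 0 0 0;.045 0 0 0 0 0 0;.045 0 0 0 0 0 0' 30; python3 -m crank '.035 0 0 0 0 0 0;.03 0 0 0 0 0 0;.025 0 0 0 0 0 0;.02 0 0 0 0 0 0;.015 0 0 0 0 0 0;.01 0 0 0 0 0 0;.01 0 0 0 0 0 0;.01 0 0 0 0 0 0' 30
python3 - <<'E'
from h import *
f=grab_frame('scene')
cv2.imwrite('pics/s5.png',cv2.resize(f['pixels'][200:290,160:280],None,fx=6,fy=6)[...,::-1])
E
```

```text
clock: 10.55
position: [0.605, -0.1892, -0.0017]
tool_rot: [3.141, -0.0, 0.588]
force: [-0.0, 0.3, 0.2]
grip_width: 0.0448
finger_force: 0.4
clock: 11.22
position: [0.6054, -0.189, -0.0011]
tool_rot: [3.141, -0.001, 0.589]
force: [-1.9, 2.0, 10.9]
grip_width: 0.024
finger_force: 29.2
```

View pics/s5.png

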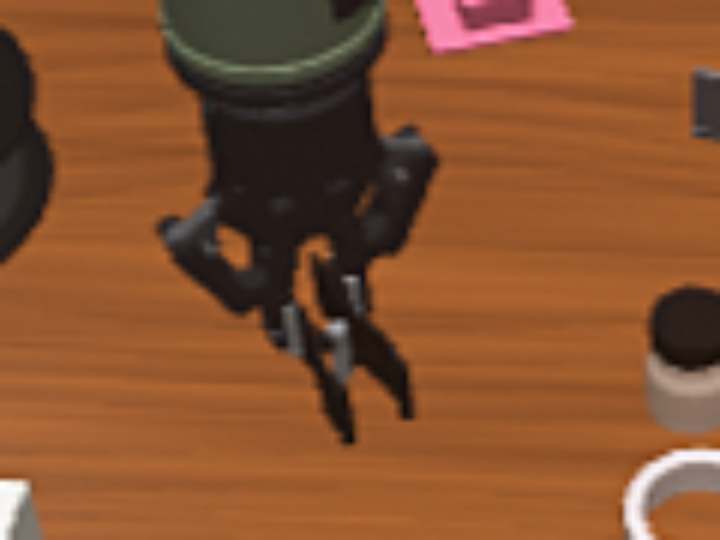

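The clip is squeezed open, with its jaw tips at crop (347,440) and (408,415), gripped at 29 N. I'll lift it and measure the tips.

```bash
python3 -m crank '.01 0 0 -.004 0 0 0;.01 0 0 -.008 0 0 0;.01 0 0 -.014 0 0 0;.01 0 0 -.02 0 0 0;.01 0 0 -.02 0 0 0;.01 0 0 -.02 0 0 0;.01 0 0 -.014 0 0 0;.01 0 0 0 0 0 0' 30
python3 - <<'E'
from h import *
s=telemetry.observe();p=s["position"];y=s["tool_rot"][2];ax=np.array([np.cos(y),np.sin(y)]);ay=np.array([np.sin(y),-np.cos(y)])
for n in("scene","top"):
    f=grab_frame(n);P=cloud(f)
    D=P[...,:2]-p[:2];a=D@ax;b=D@ay
    m=(a>.035)&(a<.11)&(abs(b)<.04)&(P[...,2]>.05)&(P[...,2]<.2)&(f["pixels"].max(2)<110)
    print(n,m.sum(),p)
    for sg in(-1,1):
        k=m&(b*sg>0)
        if k.sum()>3: print(sg,k.sum(),"a pct",np.percentile(a[k],[5,50,90,98,100]).round(4),"b",np.percentile(b[k],[2,50,98]).round(4),"z",np.percentile(P[...,2][k],[2,10,50,90,98]).round(4), "b at front",np.median(b[k&(a>np.percentile(a[k],85))]))
    if n=="scene": cv2.imwrite('pics/s6.png',cv2.resize(f['pixels'][170:290,160:280],None,fx=5,fy=5)[...,::-1])
E
```

```text
clock: 11.93
position: [0.6063, -0.1895, 0.1019]
tool_rot: [3.138, -0.003, 0.588]
force: [0.7, -0.1, -0.1]
grip_width: 0.024
finger_force: 29.7
scene 124 [ 0.60632916 -0.18948985  0.10188835]
-1 66 a pct [0.0369 0.0537 0.0654 0.0669 0.0682] b [-0.0153 -0.0115 -0.0091] z [0.1047 0.1081 0.1267 0.138  0.1393] b at front -0.012310891158319442
1 58 a pct [0.0416 0.0606 0.0662 0.0669 0.0676] b [0.0147 0.0193 0.021 ] z [0.1065 0.1106 0.1248 0.1386 0.1393] b at front 0.017693297665334822
top 38 [ 0.60632916 -0.18948985  0.10188835]
-1 38 a pct [0.037  0.0504 0.0609 0.0631 0.064 ] b [-0.0194 -0.0175 -0.0133] z [0.1062 0.1108 0.133  0.1396 0.1443] b at front -0.016453986954378625
```

View pics/s6.png

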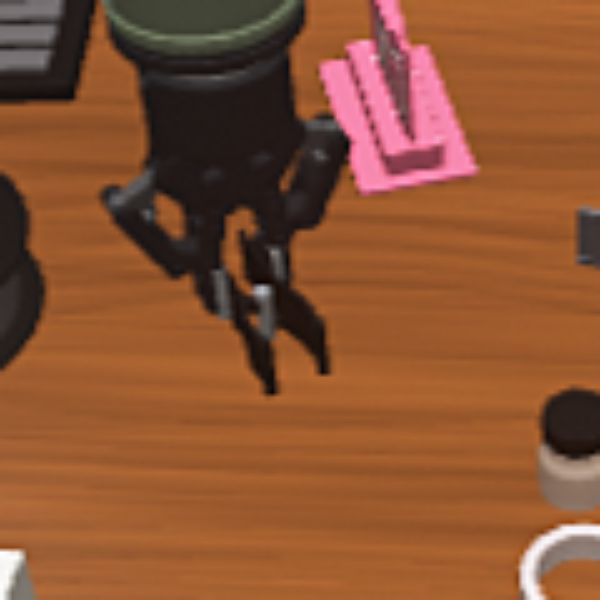

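The clip is held level, with its tips at crop (270,392) and (326,372). Relative to the TCP they are about 66 mm ahead and 20 mm up. I'll turn to yaw 14° and go to a standoff in front of the card edge.

```bash
python3 -m crank '.01 0 0 0 0 0 6.6;.01 0 0 0 0 0 6.6;.01 0 0 0 0 0 6.5;.01 -.002 -.0266 0 0 0 0;.01 -.002 -.0266 0 0 0 0;.01 -.002 -.0266 0 0 0 0;.01 -.002 -.0266 0 0 0 0;.01 -.002 -.0266 0 0 0 0' 30;python3 -m crank '.01 -.002 -.0266 0 0 0 0;.01 -.002 -.0266 0 0 0 0;.01 -.002 -.0266 0 0 0 0;.01 -.002 -.0266 0 0 0 0;.01 -.002 -.0266 0 0 0 0;.01 -.002 -.0266 0 0 0 0;.01 -.002 -.0266 0 0 0 0;.01 -.002 -.0266 0 0 0 0' 30
cat > m.py <<'E'
from h import *
import sys
s=telemetry.observe();p=s["position"];y=s["tool_rot"][2];ax=np.array([np.cos(y),np.sin(y)]);ay=np.array([np.sin(y),-np.cos(y)])
print(p,s["tool_rot"],s["grip_width"],s["finger_force"])
for n in("scene","top"):
    f=grab_frame(n);P=cloud(f);D=P[...,:2]-p[:2];a=D@ax;b=D@ay;Z=P[...,2];c=f["pixels"]
    k=(c.min(2)>110)&(Z>.085)&(Z<.115)&(abs(b)<.04)&(a>.02)&(a<.25)
    if k.sum()>8:
        l=np.polyfit(a[k],b[k],1);print(n,"card",k.sum(),"a",np.percentile(a[k],[0,3,97]).round(4),"line deg",np.degrees(l[0]).round(2),"b at a=.07,.12",np.polyval(l,[.07,.12]).round(4))
    m=(a>.03)&(a<.09)&(abs(b)<.03)&(Z>p[2]-.01)&(Z<p[2]+.05)&(c.max(2)<100)
    for sg in(-1,1):
        k=m&(b*sg>0)
        if k.sum()>3: print(n,"jaw",sg,k.sum(),"a",np.percentile(a[k],[50,90,98]).round(4),"b",np.percentile(b[k],[2,50,98]).round(4),"z",np.percentile(Z[k],[2,98]).round(4),"b front",np.median(b[k&(a>np.percentile(a[k],80))]).round(4))
    if n=="scene": cv2.imwrite(sys.argv[1],cv2.resize(c[180:290,260:400],None,fx=5.5,fy=5.5)[...,::-1])
E
python3 m.py pics/s7.png
```

```text
clock: 12.7
position: [0.5617, -0.0613, 0.097]
tool_rot: [-3.141, 0.002, 0.245]
force: [1.0, 0.9, -0.9]
grip_width: 0.0241
finger_force: 29.7
clock: 13.37
position: [0.4947, 0.1411, 0.0972]
tool_rot: [3.141, 0.002, 0.245]
force: [1.0, -0.1, 0.3]
grip_width: 0.0241
finger_force: 29.7
[0.49467356 0.1411014  0.09719889] [3.14148533e+00 1.58672184e-03 2.44717903e-01] 0.02414197214603659 29.710536003112793
scene card 111 a [0.0923 0.0964 0.2042] line deg -0.52 b at a=.07,.12 [0.0031 0.0027]
scene jaw -1 81 a [0.0498 0.0667 0.068 ] b [-0.0147 -0.0105 -0.0074] z [0.1005 0.1339] b front -0.0105
scene jaw 1 68 a [0.0547 0.0668 0.0683] b [0.0026 0.0192 0.0217] z [0.1011 0.1335] b front 0.0183
top card 67 a [0.134  0.1373 0.199 ] line deg 0.75 b at a=.07,.12 [-0.0011 -0.0004]
```

View pics/s7.png

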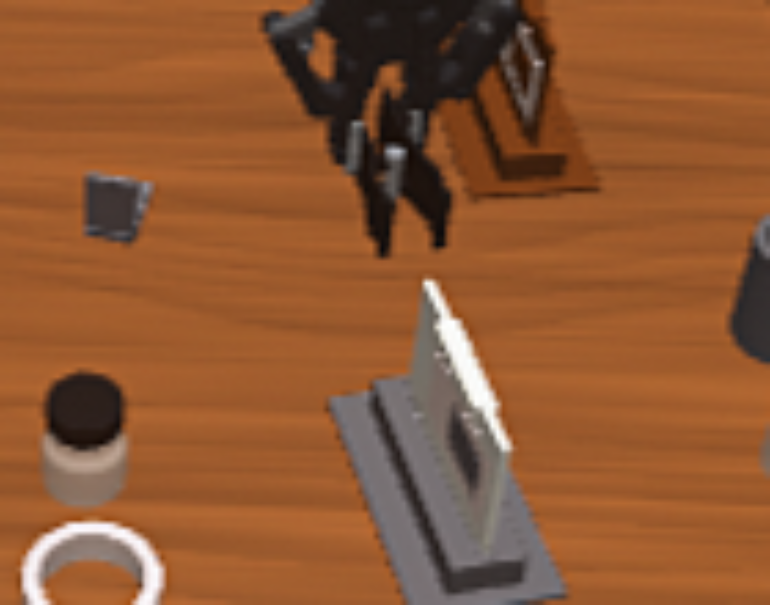

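The jaws, at crop (383,252) and (440,243), straddle the card line, whose near top corner is at (430,283). The measured jaw centre is b≈3.5 mm against 3 mm for the card. I'll lower 55 mm, then go forward 43 mm.

```bash
python3 -m crank '.01 0 0 .01 0 0 0;.01 0 0 .012 0 0 0;.01 0 0 .012 0 0 0;.01 0 0 .011 0 0 0;.01 0 0 .007 0 0 0;.01 0 0 .003 0 0 0;.01 0 0 0 0 0 0;.01 0 0 0 0 0 0' 30;python3 m.py pics/x.png; python3 -m crank '.01 .005 0 0 0 0 0;.01 .007 0 0 0 0 0;.01 .008 0 0 0 0 0;.01 .008 0 0 0 0 0;.01 .007 0 0 0 0 0;.01 .005 0 0 0 0 0;.01 .003 0 0 0 0 0;.01 0 0 0 0 0 0' 30
python3 m.py pics/s8.png
```

```text
clock: 14.13
position: [0.4959, 0.14, 0.043]
tool_rot: [3.142, 0.0, 0.244]
force: [0.5, -0.3, -0.4]
grip_width: 0.024
finger_force: 29.7
[0.49592836 0.13998475 0.04303605] [3.14156311e+00 8.30257587e-05 2.44393544e-01] 0.023977606689124915 29.74553346633911
scene card 110 a [0.0899 0.0971 0.2023] line deg -0.66 b at a=.07,.12 [0.0018 0.0012]
scene jaw -1 55 a [0.0421 0.0571 0.0644] b [-0.0141 -0.0103 -0.0063] z [0.0482 0.0798] b front -0.0105
scene jaw 1 60 a [0.0584 0.0669 0.0836] b [0.0016 0.0195 0.0216] z [0.0462 0.0837] b front 0.0179
top card 89 a [0.1147 0.1201 0.1973] line deg 0.78 b at a=.07,.12 [-0.0024 -0.0018]
clock: 14.9
position: [0.538, 0.1507, 0.0429]
tool_rot: [-3.141, -0.0, 0.245]
force: [0.6, 0.0, -0.9]
grip_width: 0.0243
finger_force: 29.7
[0.53802746 0.15072134 0.04285265] [-3.14147446e+00 -4.89997416e-05  2.44540785e-01] 0.024349221962086602 29.744092226028442
scene card 108 a [0.0448 0.052  0.1587] line deg -0.46 b at a=.07,.12 [0.0014 0.001 ]
scene jaw 1 74 a [0.0548 0.0662 0.0675] b [0.0018 0.0192 0.0219] z [0.0458 0.0877] b front 0.019
top card 24 a [0.1199 0.1205 0.1582] line deg 4.65 b at a=.07,.12 [-0.0073 -0.0032]
```

View pics/s8.png

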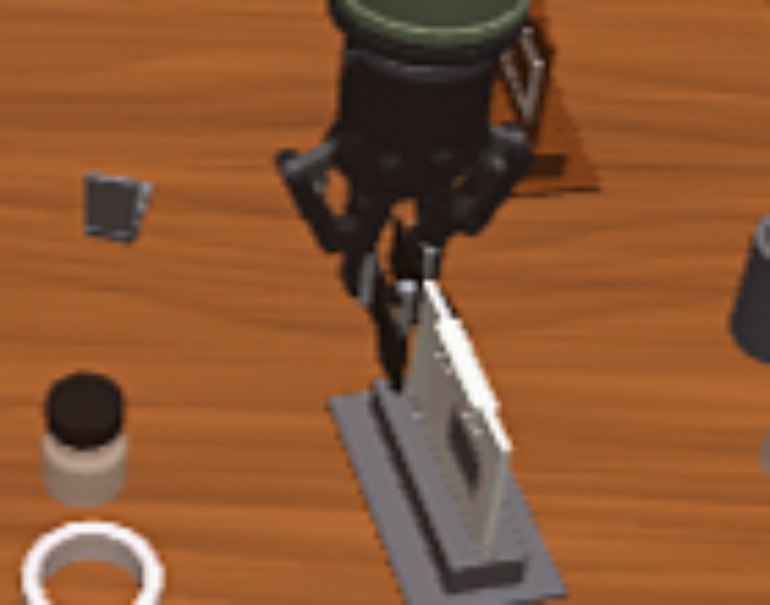

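The clip gapes around the card's near edge, with the left jaw tip at crop (400,388) and the right jaw hidden behind the card. The tips are about 17 mm past the edge. I'll make a 2 mm sideways centring move and settle, then hand in.

```bash
python3 -m crank '.01 0 -.001 0 0 0 0;.01 0 -.001 0 0 0 0;.01 0 0 0 0 0 0;.01 0 0 0 0 0 0;.01 0 0 0 0 0 0;.01 0 0 0 0 0 0;.01 0 0 0 0 0 0;.01 0 0 0 0 0 0' 30 && python3 m.py pics/x2.png && python3 -c "
from workcell import bot
print(bot.job_done())"
```

```text
clock: 15.67
position: [0.5371, 0.1525, 0.043]
tool_rot: [-3.142, -0.0, 0.245]
force: [0.1, -1.1, -0.8]
grip_width: 0.0237
finger_force: 29.7
[0.53707164 0.15249633 0.0430051 ] [-3.14157350e+00 -7.84794871e-06  2.44596836e-01] 0.023721800830284967 29.745190143585205
scene card 108 a [0.0466 0.0532 0.1594] line deg -0.61 b at a=.07,.12 [0.0036 0.003 ]
scene jaw -1 7 a [0.047  0.0567 0.0606] b [-0.0147 -0.0121 -0.0117] z [0.0768 0.0805] b front -0.0132
scene jaw 1 71 a [0.0554 0.0669 0.0675] b [0.0027 0.0194 0.022 ] z [0.0465 0.0846] b front 0.0187
top card 21 a [0.1207 0.1219 0.1578] line deg 5.37 b at a=.07,.12 [-0.0062 -0.0015]
the job is handed in; nothing more can be done
None
```

I pressed the card home and handed the job in at about 16 s, with the clip held open around the card's near edge, jaw tips about 17 mm past it and half-way up; the hand-in returned no verdict.

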